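# Rock a stuck filter cube out of its loading socket

## Task

A filter cube sits tight in the socket of the loading fixture. Slide the fixture's keeper plate by its knob all the way back, off the cube; then grip the cube firmly and, instead of pulling it straight out, work it loose by rocking it while it is still in the socket: lean its top clearly to the left first, then clearly to the right, and so on until it frees. Finish holding the cube level in the gripper just clear above the socket (no more than about two centimetres above it), and leave the things standing around alone.

Things in the scene. Friction and masses are not known exactly. Their poses are not given: they have to be found in the camera images.
- fixture: Loading fixture fixed to the desk, yawed up to 0.3 rad. Aluminium base plate 172 x 104 x 10 mm, dark steel socket block 66 mm (x) by 92 mm (y) on it, keeper rails behind that. Origin on the desk top straight below the socket's middle; z up, x away from the robot towards the rails, y to the left ('left' in the goal is +y, 'right' is -y).
- socket_mouth (a point): Middle of the socket's open top, 29 mm above the desk, level with the block's top face; axes as the fixture's. The pocket below it is 13 mm deep (floor 16 mm above the desk), 37 mm in x and 45 mm in y, so the cube can lean to either side (y) but not fore and aft.
- pad_left (a joint): White sprung pad in the pocket's left side, 8.5 mm above the pocket's floor; value = how far it is pushed outward, m (-0.0015 to 0.004, about 0 with the cube in). Presses the cube's left (+y) face with about 27 N (2500 N/m); friction there takes 12 to 20 N to slip, so a straight pull needs twice that. This side is free when its lower edge is over 9 mm above the pocket's floor.
- pad_right (a joint): White sprung pad in the pocket's right side, 8.5 mm above the pocket's floor; value = how far it is pushed outward, m (-0.0015 to 0.004, about 0 with the cube in). Presses the cube's right (-y) face with about 27 N (2500 N/m); friction there takes 12 to 20 N to slip, so a straight pull needs twice that. This side is free when its lower edge is over 9 mm above the pocket's floor.
- rails (a point): Middle of the two aluminium rails that guide the keeper, at the height of their tops, 61.5 mm above the desk. They run in the fixture's x from 40 to 124 mm behind the socket's middle and lie 16 to 32 mm either side of its y = 0. Fingers that grip the knob must stay above them.
- keeper (a joint): Position of the keeper plate along the fixture's +x, m: 0 = forward, over the cube; 0.046 = fully back at its stop, clear of the cube. Starts at 0 to 0.012. Slides with 2 N of friction, stays where it is left. Bright steel plate 104 x 40 x 4 mm, underside 53.5 mm above the desk, nose 10 mm to the robot's side of the socket's middle at 0.
- keeper_knob (a point): Middle of the keeper's black upright knob, a cylinder 14 mm across and 22 mm tall; this point lies 11 mm below the knob's top and 70.5 mm above the desk, and moves with the plate. With the keeper at 0 it is 55 mm behind the socket's middle (+x of the fixture).
- cube: The stuck filter cube: black housing 34 x 34 x 35 mm with round windows, its lower 13 mm in the socket; about 65 g. Origin at the middle of its underside, axes parallel to the fixture's at the start (y to the left). Its left and right (+y, -y) faces, 33 mm apart, can be gripped between the socket's top (29 mm above the desk) and its own top (51 mm) (firmly: 40 N or more holds well).
- spare_cube: Another filter cube, 34 x 34 x 35 mm, loose on the desk to the left of the fixture; leave it alone. Origin at the middle of its underside.
- oil_bottle: Small brown bottle, 25 mm across, 52 mm tall, on the desk to the left of the fixture; leave it alone. Origin at the middle of its underside.
- coverslips: Small box 30 x 30 x 23 mm on the desk to the right of the fixture; leave it alone. Origin at the middle of its underside.
- slide_pack: Carton 30 x 80 x 21 mm on the desk to the right of the fixture; leave it alone. Origin at the middle of its underside.
- usb_stick: USB stick 17 x 52 x 9 mm on the desk to the right of the fixture; leave it alone. Origin at the middle of its underside.
There are look-alikes about, which are no part of the job. There is more than one size of the fixture; the job needs the larger.

How it is judged:
By the outcome, as a careful person would: the job done as asked, in the order asked, and still so for the second after the job is handed in, while the arm keeps its last pose, push and grip.
It also fails if it takes over 58 s, if anything falls off the work surface, if the arm or the gripper's body presses on something with over 40 N, if the wrist force passes 120 N, or if a joint passes its speed limit or range.

## Robot

A 6-joint arm with a two-finger parallel gripper is mounted at the origin on a cart in front of the work surface, level with it; the furniture and walls round the work are solid. World frame = base frame: x ahead of the robot, y to its left, z up, the work surface at z = 0. Lengths are in mm, angles in rad, forces in N, time in s.
With the tool pointing down it reaches from about 350 to 875 mm from the base axis. Payload 4.2 kg.
Tool frame: the origin (TCP) lies at the very end of the fingers, on their centre line; the grasp point (between the pads) lies 19 mm behind it; z points along the fingers, y is the line along which they close (so a half turn about z gives the same grasp; the last joint's range is limited). The gripper opens to 85 mm and grips with 20 to 120 N. Pads are 22 mm wide; open, the fingers measure 114 mm over their backs; the gripper's body (76 mm by 85 mm) begins 54 mm behind the grasp point. The pads swing forward as they close: fully open they stand 13 mm farther back than shut.
Start: joints at [1.602, 0.385, 0.008, 0, -1.194, -0.259], TCP at [141.115, 608.84, 231.312] pointing down, gripper open.
Joint ranges: [-3.14, 3.14], [-1.21, 2.06], [-1.07, 1.41], [-3.16, 2.05], [-2.99, -0.16], [-3.1, 3.1]. Speed limits (rad/s): [2.79, 2.79, 3.14, 3.14, 3.14, 3.14].

## Interface

Orientations are given as a unit quaternion [x, y, z, w].
In Python, from bench import arm, optics gives the robot as it stands. The module is installed in compiled form; this text tells all that it offers.
- The arm moves only by the tool step_arm, never from a script. Its argument "motion" is a list of rows, each an object with "dr": the turn, a rotation vector about the tool's x, y, z in units of 8 degrees (1.0 is 8 degrees), a list of three; "slide": the shift along the tool's x, y, z in mm, a list of three; "jaw": the finger opening in mm, from 0 to 85.4. A call has exactly 8 rows; each row is the pose to reach, as a shift and turn from the pose commanded when the call began, along the tool's axes at that moment; what a row does not reach only later rows make up. A row lasts 1/8 s, in which the tool goes at most 62.5 mm and 10.7 degrees, less where a joint would pass 70% of its speed; a pose out of reach is approached as far as the arm can. A call with a gripper value outside its range is refused whole. The fingers move at their own pace and stop on an object; the grip force is fixed at half the most. Time passes only in rows, so rows that repeat a pose let the fingers close, or fill a call up. It gives the time, the measured TCP pose, the force, the opening and the grip force at its end, in the units of the state.
- arm.read_state(): the state, without advancing time (a new reading comes with each control period).
- optics.get_image(name): name is "scene" or "top"; returns the picture (480x640x3 uint8, blue, green, red); there is no depth.
- optics.camera_info(name): a dict with "camera_matrix" (3x3 intrinsics, pixels), "view" (4x4, takes a point from world to camera coordinates). Camera axes: x right, y up, looking along -z (the intrinsics and any distortion apply to the point x, -y, -z); pixel columns grow to the right and rows downward; lengths in mm; the calibration is good to about 2 mm. A picture is of the moment at which its call begins. camera_info takes no time and is no camera call.
- arm.job_done(): hands the job in; it is judged then, once.
The state is a dict: "clock": time; "joints": joint angles; "joint_vel": joint speeds; "joint_efforts": joint torques, N m; "position": TCP position; "ee_rot": TCP orientation; "contact_force": force on the tool from outside, world axes, zero at the start; "wrist_torque": the same for the moment, N m; "gripper_width": finger opening in mm; "grasp_force": force on a finger pad.
Only numpy, scipy, OpenCV 4.12 (cv2) and the standard library are available. Lean on these libraries where they do the work, as an engineer would, in place of code of your own. Each camera call takes 0.05 s, during which the arm holds its last target. There are 200 camera calls.

## Working session

There is one attempt and no reset: what is moved stays moved. The work goes in short steps, Python scripts to look and compute and a tool call to move; the robot and the scene stay as the last step left them, time stands still between calls to the robot, and variables do not carry over. Pictures are saved under pics/ and viewed, at most 10 in all, crops included, and the job is handed in when it is done.

Besides the shell and the picture viewer there is one more tool, called after "Call:" by a JSON object that holds its "fn" and its "kwargs". step_arm: Moves the arm, as the interface text tells. Its arguments: {"type":"object","properties":{"motion":{"type":"array","items":{"type":"object","properties":{"dr":{"type":"array","items":{"type":"number"}},"slide":{"type":"array","items":{"type":"number"}},"jaw":{"type":"number"}}}}},"required":["motion"]}

```bash
mkdir -p pics; python3 - <<'E'
from bench import arm, optics
import cv2
for n in("scene","top"):
    cv2.imwrite(f"pics/{n}0.png",optics.get_image(n)); i=optics.camera_info(n); print(n,i)
print(arm.read_state())
E
```

```text
scene {'camera_matrix': array([[543.34593197,   0.        , 320.658833  ],
       [  0.        , 543.34593197, 252.08055732],
       [  0.        ,   0.        ,   1.        ]]), 'view': array([[-7.76019479e-01, -6.30661599e-01, -7.72758783e-03,
         4.73562058e+02],
       [ 3.88627246e-01, -4.87778077e-01,  7.81691379e-01,
        -2.64741027e+02],
       [-4.96752083e-01,  6.03604585e-01,  6.23617569e-01,
        -6.76218018e+02],
       [ 0.00000000e+00,  0.00000000e+00,  0.00000000e+00,
         1.00000000e+00]])}
top {'camera_matrix': array([[566.56192118,   0.        , 324.23015622],
       [  0.        , 566.56192118, 252.25926393],
       [  0.        ,   0.        ,   1.        ]]), 'view': array([[ 1.10694696e-02, -9.99927999e-01, -4.63283618e-03,
         4.67427507e+01],
       [ 9.88218897e-01,  1.02323402e-02,  1.52704652e-01,
        -5.64016971e+02],
       [-1.52646252e-01, -6.26861576e-03,  9.88261011e-01,
        -9.16260068e+02],
       [ 0.00000000e+00,  0.00000000e+00,  0.00000000e+00,
         1.00000000e+00]])}
{'clock': 0.1, 'joints': array([ 1.60162062e+00,  3.85462690e-01,  6.71620750e-03, -4.20310866e-04,
       -1.19399556e+00, -2.58588388e-01]), 'joint_vel': array([ 3.31218759e-03, -1.90801071e-03,  1.87751984e-03, -6.83098668e-04,
       -4.45177542e-04,  4.21339426e-05]), 'joint_efforts': array([-8.02963514e-04, -3.93320060e+01,  1.88930190e+01,  4.19797540e+00,
       -2.56967236e-03,  6.50203432e-06]), 'position': array([141.00216553, 608.33264156, 230.32528316]), 'ee_rot': array([ 9.93513144e-01, -1.13713008e-01, -5.30071915e-05,  9.90859766e-04]), 'contact_force': array([0.76667996, 1.01137254, 0.80786558]), 'wrist_torque': array([ 0.04291429, -0.03864535,  0.02206273]), 'grasp_force': 0.0, 'gripper_width': 85.77612977227123}
```

View pics/top0.png

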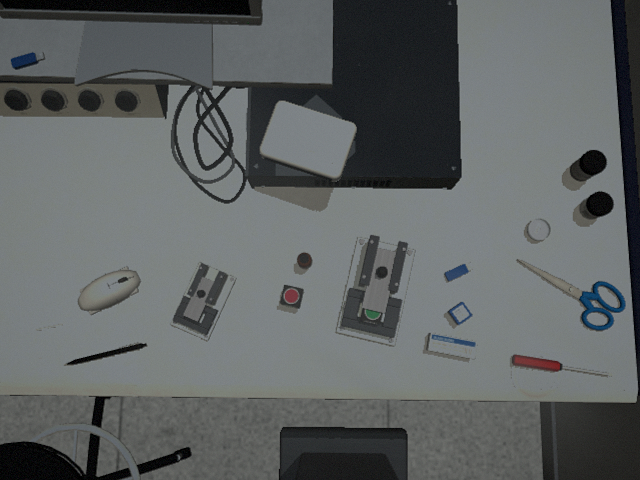

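View pics/scene0.png

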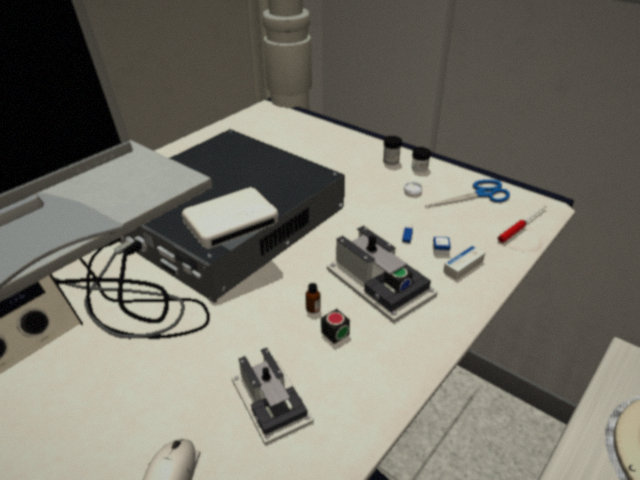

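The top view shows the larger fixture around (378,290), with the knob near (381,271) and the cube's green top near (372,314). The smaller look-alike is at (203,300). Next I'll enlarge the fixture in both views.

```bash
cat > h.py <<'E'
import numpy as np, cv2
from bench import arm, optics
def ray(n,uv):
    i=optics.camera_info(n);K=i["camera_matrix"];V=i["view"];R=V[:3,:3];c=-R.T@V[:3,3]
    d=np.linalg.inv(K)@[uv[0],uv[1],1.];return c,R.T@(d*[1,-1,-1])
def onz(n,uv,z):
    c,d=ray(n,uv);return c+d*(z-c[2])/d[2]
def two(a,b):
    c1,d1=ray("top",a);c2,d2=ray("scene",b);s=np.linalg.lstsq(np.c_[d1,-d2],c2-c1,rcond=None)[0]
    return (c1+d1*s[0]+c2+d2*s[1])/2, np.linalg.norm(c1+d1*s[0]-c2-d2*s[1])
def pix(n,p):
    i=optics.camera_info(n);q=i["view"][:3]@np.r_[p,1.];q=i["camera_matrix"]@(q*[1,-1,-1]);return q[:2]/q[2]
E
python3 - <<'E'
import cv2,numpy as np
t=cv2.imread("pics/top0.png")[230:350,325:425];s=cv2.imread("pics/scene0.png")[220:320,320:445]
t=cv2.resize(t,None,fx=5,fy=5,interpolation=cv2.INTER_CUBIC)
cv2.imwrite("pics/t1.png",cv2.convertScaleAbs(t,alpha=1.5))
cv2.imwrite("pics/s1.png",cv2.resize(s,None,fx=5,fy=5,interpolation=cv2.INTER_CUBIC))
E
```

```text
(no output)
```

View pics/t1.png

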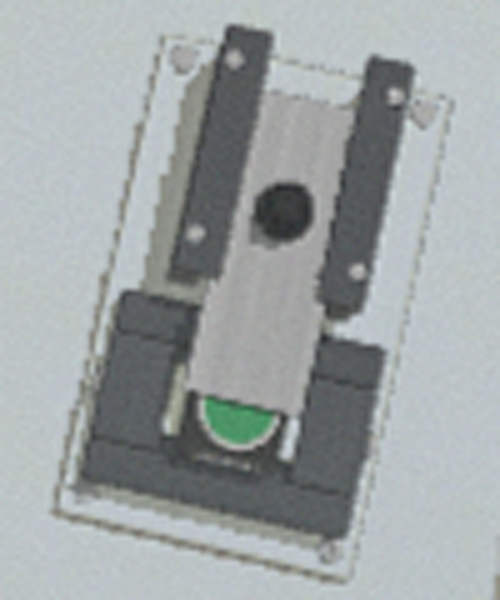

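View pics/s1.png

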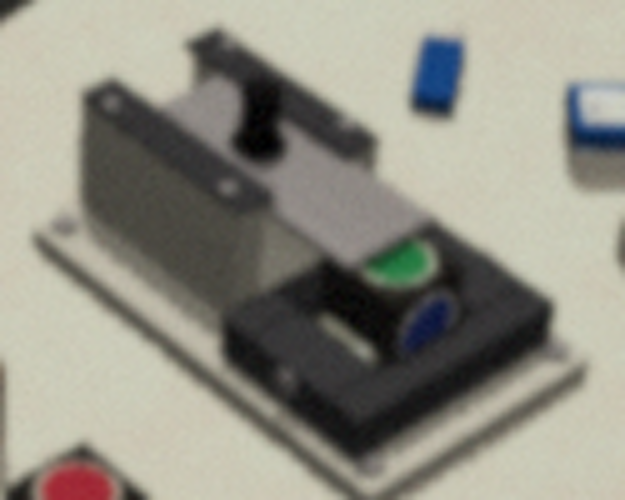

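```bash
python3 - <<'E'
from h import *
T=lambda x,y:(325+(x+.5)/5-.5,230+(y+.5)/5-.5)
S=lambda x,y:(320+(x+.5)/5-.5,220+(y+.5)/5-.5)
def fit(P,Q): # 2D rigid
    P=np.array(P,float);Q=np.array(Q)[:,:2];p=P-P.mean(0);q=Q-Q.mean(0)
    a=np.arctan2((p[:,0]*q[:,1]-p[:,1]*q[:,0]).sum(),(p*q).sum());R=np.array([[np.cos(a),-np.sin(a)],[np.sin(a),np.cos(a)]])
    o=Q.mean(0)-R@P.mean(0);print(a,o,(P@R.T+o-Q).round(1).tolist());return a,o
r=[onz("top",T(*u),61.5) for u in[(228,25),(413,65),(168,275),(362,320)]]
a,o=fit([(124,32),(124,-32),(40,32),(40,-32)],r)
b=[onz("top",T(*u),29) for u in[(122,290),(385,345)]]
fit([(33,46),(33,-46)],b)
p=[onz("top",T(*u),10) for u in[(163,36),(453,100),(350,580),(54,514)]]
fit([(86,52),(86,-52),(-86,-52),(-86,52)],p)
k=onz("top",T(285,208),81.5);k2,e=two(T(285,208),S(262,88));print("knob",k,k2,e)
R=np.array([[np.cos(a),-np.sin(a)],[np.sin(a),np.cos(a)]])
print("knob fix",R.T@(k[:2]-o))
c=onz("top",T(238,403),51);print("lens",c)
rs=[onz("scene",S(*u),61.5) for u in[(88,85),(213,32),(375,138),(250,208)]];print(rs)
E
```

```text
-0.2164826103899139 [462.49749466 -27.49758719] [[-0.8, 0.8], [-1.7, -0.1], [1.0, -1.0], [1.4, 0.2]]
-0.19625183853116582 [464.01108968 -28.2073005 ] [[0.1, 0.5], [-0.1, -0.5]]
-0.21661283375876728 [502.49797011 -36.99301269] [[0.9, 0.1], [0.3, 0.2], [-1.2, -0.2], [-0.0, -0.0]]
knob [527.57928457 -40.5510866   81.5       ] [528.75627972 -39.67717317  82.71057054] 3.046170033372929
knob fix [66.3665516   1.23046878]
lens [466.19540226 -27.65635322  51.        ]
[array([593.89629874, -26.43902697,  61.5       ]), array([578.19718432, -79.26651915,  61.5       ]), array([499.17614661, -63.50175222,  61.5       ]), array([510.8623609 ,  -6.36030982,  61.5       ])]
```

Fixture origin is about (463,-28) with yaw -0.216, and the tool is already roughly aligned with it. I'll head to above the knob at (528,-40).

Call:
{"fn": "step_arm", "kwargs": {"motion": [{"slide": [30,31,0],"dr": [0,0,0],"jaw": 85},{"slide": [70,73,0],"dr": [0,0,0],"jaw": 85},{"slide": [110,115,0],"dr": [0,0,0],"jaw": 80},{"slide": [150,156,0],"dr": [0,0,0],"jaw": 70},{"slide": [190,198,0],"dr": [0,0,0],"jaw": 60},{"slide": [230,239,0],"dr": [0,0,0],"jaw": 50},{"slide": [262,273,0],"dr": [0,0,-0.08],"jaw": 45},{"slide": [262,273,0],"dr": [0,0,-0.08],"jaw": 45}]}}

```text
clock: 1.1
position: [335.3, 281.1, 231.1]
ee_rot: [0.994, -0.11, -0.0, 0.0]
contact_force: [0.3, 0.6, -0.8]
gripper_width: 45.1
grasp_force: 0.0
```

Call:
{"fn": "step_arm", "kwargs": {"motion": [{"slide": [30,32,0],"dr": [0,0,0],"jaw": 45},{"slide": [70,74,0],"dr": [0,0,0],"jaw": 45},{"slide": [110,117,0],"dr": [0,0,0],"jaw": 45},{"slide": [150,160,10],"dr": [0,0,0],"jaw": 45},{"slide": [190,202,40],"dr": [0,0,0],"jaw": 45},{"slide": [230,245,70],"dr": [0,0,0],"jaw": 45},{"slide": [258,275,90],"dr": [0,0,0],"jaw": 45},{"slide": [258,275,100],"dr": [0,0,0],"jaw": 45}]}}

```text
clock: 2.1
position: [528.0, -42.0, 128.9]
ee_rot: [0.994, -0.11, -0.002, 0.001]
contact_force: [-0.3, 1.2, -0.2]
gripper_width: 45.1
grasp_force: 0.0
```

```bash
python3 - <<'E'
from h import *
s=arm.read_state();print(s["clock"],s["position"],s["ee_rot"])
for n,z in(("top",(300,450,220,360)),("scene",(300,450,170,330))):
    im=optics.get_image(n);p=s["position"];print(n,pix(n,p),pix(n,[527.6,-40.5,81.5]))
    cv2.imwrite(f"pics/{n}2.png",im)
a=cv2.imread("pics/top2.png")[220:360,310:450];b=cv2.imread("pics/scene2.png")[190:330,310:450]
cv2.imwrite("pics/c2.png",cv2.resize(np.hstack([a,b]),(800,400),interpolation=cv2.INTER_CUBIC))
E
```

```text
2.1 [527.99273593 -42.03143668 128.87680457] [ 9.93925621e-01 -1.10041081e-01 -1.59519996e-03  5.24620418e-04]
top [385.5113908  267.24708417] [381.56832802 271.18694276]
scene [375.60295282 214.13844704] [373.71456418 237.92287644]
```

View pics/c2.png

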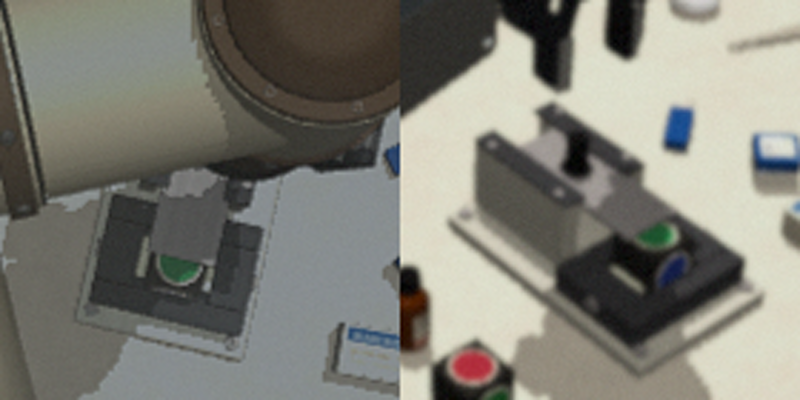

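The scene view shows the fingertips around (376,216), directly over the knob and straddling it. I'll lower them and close.

Call:
{"fn": "step_arm", "kwargs": {"motion": [{"slide": [0,-1,20],"dr": [0,0,0],"jaw": 45},{"slide": [0,-1,40],"dr": [0,0,0],"jaw": 45},{"slide": [0,-1,55],"dr": [0,0,0],"jaw": 45},{"slide": [0,-1,62],"dr": [0,0,0],"jaw": 45},{"slide": [0,-1,62],"dr": [0,0,0],"jaw": 30},{"slide": [0,-1,62],"dr": [0,0,0],"jaw": 16},{"slide": [0,-1,62],"dr": [0,0,0],"jaw": 8},{"slide": [0,-1,62],"dr": [0,0,0],"jaw": 8}]}}

```text
clock: 3.2
position: [527.7, -40.3, 70.2]
ee_rot: [0.994, -0.108, 0.0, 0.001]
contact_force: [-1.2, -5.2, 4.0]
gripper_width: 10.9
grasp_force: 58.7
```

Call:
{"fn": "step_arm", "kwargs": {"motion": [{"slide": [5,0,0],"dr": [0,0,0],"jaw": 8},{"slide": [10,0,0],"dr": [0,0,0],"jaw": 8},{"slide": [15,0,0],"dr": [0,0,0],"jaw": 8},{"slide": [20,0,0],"dr": [0,0,0],"jaw": 8},{"slide": [25,0,0],"dr": [0,0,0],"jaw": 8},{"slide": [30,0,0],"dr": [0,0,0],"jaw": 8},{"slide": [33,0,0],"dr": [0,0,0],"jaw": 8},{"slide": [33,0,0],"dr": [0,0,0],"jaw": 8}]}}

```text
clock: 4.2
position: [559.8, -47.4, 70.2]
ee_rot: [0.994, -0.108, -0.0, 0.001]
contact_force: [-1.1, -4.0, 3.7]
gripper_width: 10.5
grasp_force: 58.8
```

Call:
{"fn": "step_arm", "kwargs": {"motion": [{"slide": [1,0,0],"dr": [0,0,0],"jaw": 8},{"slide": [2,0,0],"dr": [0,0,0],"jaw": 8},{"slide": [3,0,0],"dr": [0,0,0],"jaw": 8},{"slide": [4,0,0],"dr": [0,0,0],"jaw": 8},{"slide": [4,0,0],"dr": [0,0,0],"jaw": 8},{"slide": [4,0,0],"dr": [0,0,0],"jaw": 8},{"slide": [4,0,0],"dr": [0,0,0],"jaw": 8},{"slide": [4,0,0],"dr": [0,0,0],"jaw": 8}]}}

```text
clock: 5.2
position: [561.6, -48.0, 70.1]
ee_rot: [0.994, -0.108, -0.002, 0.001]
contact_force: [-5.1, -2.6, 7.1]
gripper_width: 10.6
grasp_force: 59.2
```

Call:
{"fn": "step_arm", "kwargs": {"motion": [{"slide": [1,0,0],"dr": [0,0,0],"jaw": 8},{"slide": [2,0,0],"dr": [0,0,0],"jaw": 8},{"slide": [3,0,0],"dr": [0,0,0],"jaw": 8},{"slide": [4,0,0],"dr": [0,0,0],"jaw": 8},{"slide": [4,0,0],"dr": [0,0,0],"jaw": 8},{"slide": [4,0,0],"dr": [0,0,0],"jaw": 8},{"slide": [4,0,0],"dr": [0,0,0],"jaw": 8},{"slide": [4,0,0],"dr": [0,0,0],"jaw": 8}]}}

```text
clock: 6.2
position: [561.7, -48.1, 70.0]
ee_rot: [0.994, -0.109, -0.006, 0.001]
contact_force: [-15.9, 3.3, 15.7]
gripper_width: 10.7
grasp_force: 59.9
```

The keeper is at its stop, with 16 N resisting. I'll release, rise and move back over the cube.

Call:
{"fn": "step_arm", "kwargs": {"motion": [{"slide": [-5,0,0],"dr": [0,0,0],"jaw": 8},{"slide": [-5,0,0],"dr": [0,0,0],"jaw": 30},{"slide": [-5,0,0],"dr": [0,0,0],"jaw": 50},{"slide": [-5,0,-5],"dr": [0,0,0],"jaw": 55},{"slide": [-5,0,-25],"dr": [0,0,0],"jaw": 55},{"slide": [-5,0,-55],"dr": [0,0,0],"jaw": 55},{"slide": [-25,0,-80],"dr": [0,0,0],"jaw": 55},{"slide": [-50,0,-80],"dr": [0,0,0],"jaw": 55}]}}

```text
clock: 7.2
position: [520.6, -36.9, 151.8]
ee_rot: [0.994, -0.108, 0.003, -0.001]
contact_force: [0.1, -0.4, -0.2]
gripper_width: 55.4
grasp_force: 0.0
```

Call:
{"fn": "step_arm", "kwargs": {"motion": [{"slide": [-30,0,0],"dr": [0,0,0],"jaw": 55},{"slide": [-60,0,0],"dr": [0,0,0],"jaw": 55},{"slide": [-90,0,0],"dr": [0,0,0],"jaw": 55},{"slide": [-115,0,0],"dr": [0,0,0],"jaw": 55},{"slide": [-130,0,0],"dr": [0,0,0],"jaw": 55},{"slide": [-130,0,0],"dr": [0,0,0],"jaw": 55},{"slide": [-130,0,0],"dr": [0,0,0],"jaw": 55},{"slide": [-130,0,0],"dr": [0,0,0],"jaw": 55}]}}

```text
clock: 8.2
position: [392.9, -9.4, 149.3]
ee_rot: [0.994, -0.108, 0.0, 0.0]
contact_force: [-0.2, -0.2, 0.2]
gripper_width: 54.6
grasp_force: 0.0
```

```bash
python3 - <<'E'
from h import *
s=arm.read_state();print(s["clock"],s["position"],s["ee_rot"])
for n in("top","scene"): cv2.imwrite(f"pics/{n}3.png",optics.get_image(n))
a=cv2.imread("pics/top3.png")[230:350,325:425];b=cv2.imread("pics/scene3.png")[210:330,330:430]
o=cv2.resize(np.hstack([a,b]),(800,480),interpolation=cv2.INTER_CUBIC)
cv2.imwrite("pics/c3.png",cv2.convertScaleAbs(o,alpha=1.3))
E
```

```text
8.2 [392.85431459  -9.39950035 149.3024919 ] [ 9.94119834e-01 -1.08285485e-01  9.71284416e-05  2.58603504e-05]
```

View pics/c3.png

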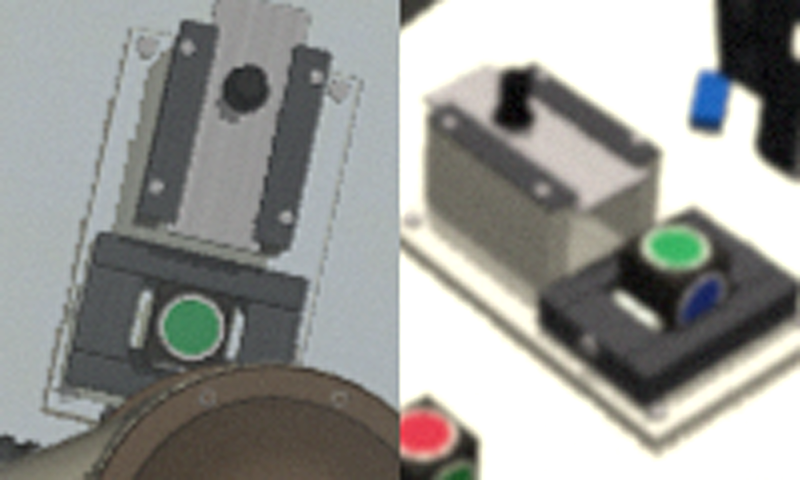

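The keeper is fully back, with its nose at the rails' front end. The cube's green top window is unobstructed in both views, at about (372,311) in top and (399,271) in scene.

```bash
python3 - <<'E'
from h import *
def g(f,r):
    im=cv2.imread(f).astype(int);m=(im[...,1]-im[...,2]>25)&(im[...,1]-im[...,0]>15);k=np.zeros_like(m);k[r[1]:r[3],r[0]:r[2]]=1
    y,x=np.nonzero(m&k);return (x.mean(),y.mean()),len(x)
a,n=g("pics/top3.png",(355,295,390,330));b,m=g("pics/scene3.png",(385,255,415,285))
print(a,n,b,m,onz("top",a,51),onz("scene",b,51),two(a,b))
k=onz("top",(325+246/4,230+86/4),81.5);print("knob",k)
E
```

```text
(np.float64(372.31081081081084), np.float64(311.3918918918919)) 148 (np.float64(398.64285714285717), np.float64(271.5)) 112 [464.23462093 -27.83580837  51.        ] [465.33443904 -25.0119331   51.        ] (array([465.34223514, -27.42873018,  49.19302619]), np.float64(2.3124737449434964))
knob [559.89970154 -48.65269286  81.5       ]
```

Call:
{"fn": "step_arm", "kwargs": {"motion": [{"slide": [40,2,0],"dr": [0,0,0],"jaw": 55},{"slide": [74,2,10],"dr": [0,0,0],"jaw": 55},{"slide": [74,2,40],"dr": [0,0,0],"jaw": 55},{"slide": [74,2,75],"dr": [0,0,0],"jaw": 55},{"slide": [74,2,100],"dr": [0,0,0],"jaw": 55},{"slide": [74,2,113],"dr": [0,0,0],"jaw": 55},{"slide": [74,2,115],"dr": [0,0,0],"jaw": 55},{"slide": [74,2,115],"dr": [0,0,0],"jaw": 55}]}}

```text
clock: 9.3
position: [464.6, -27.2, 34.9]
ee_rot: [0.994, -0.108, 0.001, -0.0]
contact_force: [-0.3, -0.0, -0.0]
gripper_width: 54.8
grasp_force: 0.0
```

```bash
python3 - <<'E'
from h import *
s=arm.read_state();print(s["clock"],s["position"],s["ee_rot"],s["contact_force"])
b=optics.get_image("scene")[200:330,320:450]
cv2.imwrite("pics/c4.png",cv2.convertScaleAbs(cv2.resize(b,(580,580),interpolation=cv2.INTER_CUBIC),alpha=1.3))
E
```

```text
9.3 [464.56802915 -27.17836642  34.92182139] [ 9.94149746e-01 -1.08008320e-01  6.69655709e-04 -1.94457280e-04] [-0.32008292 -0.00097665 -0.00072237]
```

View pics/c4.png

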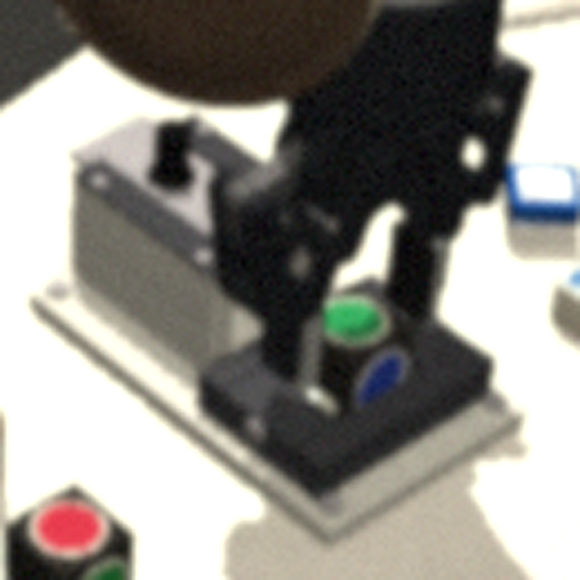

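The fingers straddle the cube, whose green window is at about (350,318) in the crop, and both sides are clear. I'll close the gripper, going down 1 mm.

Call:
{"fn": "step_arm", "kwargs": {"motion": [{"slide": [0,0,1],"dr": [0,0,0],"jaw": 45},{"slide": [0,0,1],"dr": [0,0,0],"jaw": 38},{"slide": [0,0,1],"dr": [0,0,0],"jaw": 32},{"slide": [0,0,1],"dr": [0,0,0],"jaw": 26},{"slide": [0,0,1],"dr": [0,0,0],"jaw": 22},{"slide": [0,0,1],"dr": [0,0,0],"jaw": 22},{"slide": [0,0,1],"dr": [0,0,0],"jaw": 22},{"slide": [0,0,1],"dr": [0,0,0],"jaw": 22}]}}

```text
clock: 10.35
position: [464.2, -27.0, 34.0]
ee_rot: [0.994, -0.108, 0.0, -0.0]
contact_force: [-1.0, 1.5, 5.8]
gripper_width: 31.7
grasp_force: 59.6
```

Gripped. Now lean left by about 13° about the lower-left edge.

Call:
{"fn": "step_arm", "kwargs": {"motion": [{"slide": [0,-0.8,-0.6],"dr": [-0.3,0,0],"jaw": 22},{"slide": [0,-1.6,-1.2],"dr": [-0.6,0,0],"jaw": 22},{"slide": [0,-2.5,-1.9],"dr": [-0.9,0,0],"jaw": 22},{"slide": [0,-3.3,-2.4],"dr": [-1.2,0,0],"jaw": 22},{"slide": [0,-4,-2.9],"dr": [-1.45,0,0],"jaw": 22},{"slide": [0,-4.5,-3.3],"dr": [-1.65,0,0],"jaw": 22},{"slide": [0,-4.5,-3.3],"dr": [-1.65,0,0],"jaw": 22},{"slide": [0,-4.5,-3.3],"dr": [-1.65,0,0],"jaw": 22}]}}

```text
clock: 11.35
position: [465.0, -23.2, 37.5]
ee_rot: [0.988, -0.107, -0.012, 0.115]
contact_force: [-1.0, -0.5, 7.0]
gripper_width: 31.7
grasp_force: 60.6
```

```bash
cat > st.py <<'E'
from h import *
from scipy.spatial.transform import Rotation as R
s=arm.read_state();r=R.from_quat(s["ee_rot"]).as_matrix();z=-r[:,2]
f=R.from_euler("z",-.216).as_matrix();u=f.T@z
print(s["clock"],"lean left deg",np.degrees(np.arctan2(u[1],u[2])),"fore",np.degrees(np.arctan2(u[0],u[2])),"tcp fix",f.T@(s["position"]-[464.5,-27.2,16]),"F",f.T@s["contact_force"],"T",f.T@s["wrist_torque"],s["grasp_force"],s["gripper_width"])
E
python3 st.py; python3 - <<'E'
from h import *
b=optics.get_image("scene")[200:330,320:450]
cv2.imwrite("pics/c5.png",cv2.convertScaleAbs(cv2.resize(b,(580,580),interpolation=cv2.INTER_CUBIC),alpha=1.3))
E
```

```text
11.35 lean left deg 13.255262428673324 fore -0.023059201220647606 tcp fix [-0.32269701  3.98841587 21.48150864] F [-0.91620484 -0.6785949   7.0135406 ] T [-0.31447309  0.15011027 -0.04645475] 60.58837115764618 31.669800751645266
```

View pics/c5.png

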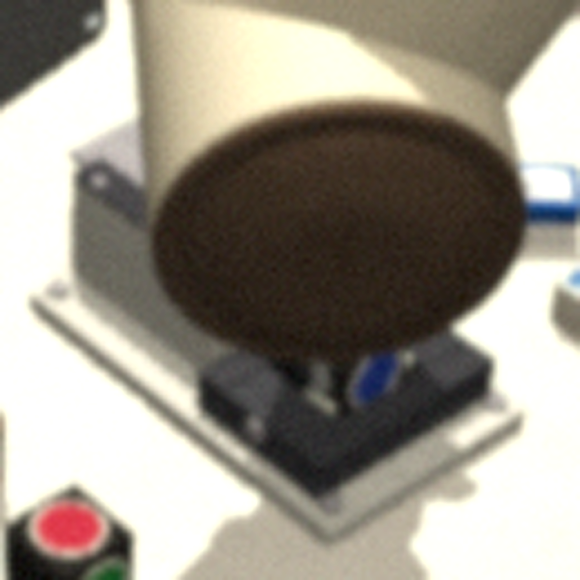

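Tilted 13° left; the blue front window in the picture is visibly rotated and forces are low. Now lean right to 13°, pivoting on the lower-right edge.

Call:
{"fn": "step_arm", "kwargs": {"motion": [{"slide": [0,1.05,-0.85],"dr": [0.41,0,0],"jaw": 22},{"slide": [0,2.15,-1.75],"dr": [0.83,0,0],"jaw": 22},{"slide": [0,3.3,-2.5],"dr": [1.24,0,0],"jaw": 22},{"slide": [0,4.5,-3.2],"dr": [1.65,0,0],"jaw": 22},{"slide": [0,5.7,-3.85],"dr": [2.06,0,0],"jaw": 22},{"slide": [0,7.0,-4.45],"dr": [2.48,0,0],"jaw": 22},{"slide": [0,8.3,-4.95],"dr": [2.89,0,0],"jaw": 22},{"slide": [0,9.55,-5.4],"dr": [3.3,0,0],"jaw": 22}]}}

```text
clock: 12.4
position: [463.7, -29.5, 44.7]
ee_rot: [0.987, -0.107, 0.013, -0.116]
contact_force: [-0.5, 3.0, 1.8]
gripper_width: 31.4
grasp_force: 60.6
```

Call:
{"fn": "step_arm", "kwargs": {"motion": [{"slide": [0,0,0],"jaw": 22,"dr": [0,0,0]},{"slide": [0,0,0],"jaw": 22,"dr": [0,0,0]},{"slide": [0,0,0],"jaw": 22,"dr": [0,0,0]},{"slide": [0,0,0],"jaw": 22,"dr": [0,0,0]},{"slide": [0,0,0],"jaw": 22,"dr": [0,0,0]},{"slide": [0,0,0],"jaw": 22,"dr": [0,0,0]},{"slide": [0,0,0],"jaw": 22,"dr": [0,0,0]},{"slide": [0,0,0],"jaw": 22,"dr": [0,0,0]}]}}

```text
clock: 13.4
position: [463.8, -29.6, 44.6]
ee_rot: [0.987, -0.107, 0.013, -0.115]
contact_force: [-0.1, 5.4, 3.7]
gripper_width: 31.5
grasp_force: 61.1
```

```bash
python3 st.py; python3 - <<'E'
from h import *
a=optics.get_image("top")[240:360,320:440];b=optics.get_image("scene")[200:320,330:450]
cv2.imwrite("pics/c6.png",cv2.convertScaleAbs(cv2.resize(np.hstack([a,b]),(800,400),interpolation=cv2.INTER_CUBIC),alpha=1.4))
E
```

```text
13.4 lean left deg -13.2823845086463 fore -0.06519968192771211 tcp fix [-0.21383807 -2.47206818 28.60306809] F [-1.3039746   5.28714016  3.7049252 ] T [ 1.56061004  0.37085485 -0.01500739] 61.08137905597687 31.503996108557807
```

View pics/c6.png

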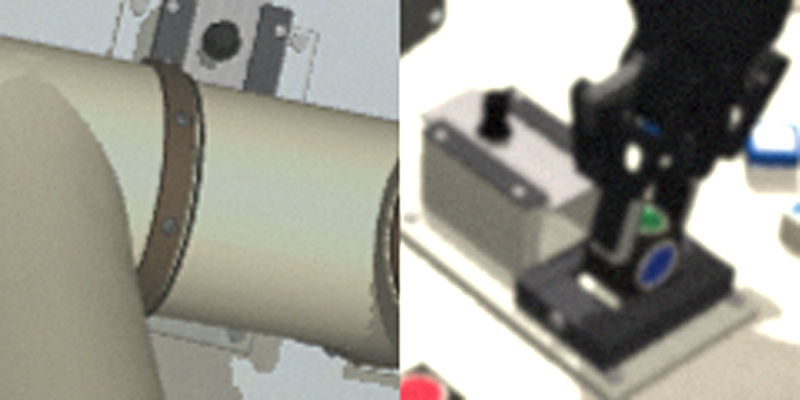

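The cube leans clearly right in the jaws and its left side is lifted; the keeper is still back. Now rock left again to free the right side.

Call:
{"fn": "step_arm", "kwargs": {"motion": [{"slide": [0,-1,-0.4],"dr": [-0.41,0,0],"jaw": 22},{"slide": [0,-2,-0.8],"dr": [-0.83,0,0],"jaw": 22},{"slide": [0,-3,-1.15],"dr": [-1.24,0,0],"jaw": 22},{"slide": [0,-4.05,-1.5],"dr": [-1.65,0,0],"jaw": 22},{"slide": [0,-5.1,-1.65],"dr": [-2.06,0,0],"jaw": 22},{"slide": [0,-6.15,-1.75],"dr": [-2.48,0,0],"jaw": 22},{"slide": [0,-8.25,-1.8],"dr": [-3.3,0,0],"jaw": 22},{"slide": [0,-8.25,-1.8],"dr": [-3.3,0,0],"jaw": 22}]}}

```text
clock: 14.5
position: [464.5, -22.7, 47.3]
ee_rot: [0.988, -0.106, -0.013, 0.115]
contact_force: [-0.6, -1.0, -1.2]
gripper_width: 31.4
grasp_force: 61.3
```

```bash
python3 st.py
```

```text
14.5 lean left deg 13.289132134283436 fore 0.022079998580349227 tcp fix [-0.9124597  4.3858459 31.2600081] F [-0.33653126 -1.04872852 -1.21247634] T [0.42354514 0.02525681 0.03965863] 61.344358921051025 31.37060930947521
```

Forces show the cube is free, at about its own weight. Level it and raise it to about 10 mm above the socket.

Call:
{"fn": "step_arm", "kwargs": {"motion": [{"slide": [0,1.5,-3],"dr": [0.4,0,0],"jaw": 22},{"slide": [0,3,-5],"dr": [0.8,0,0],"jaw": 22},{"slide": [0,4.5,-7],"dr": [1.25,0,0],"jaw": 22},{"slide": [0,5.9,-8.5],"dr": [1.65,0,0],"jaw": 22},{"slide": [0,5.9,-9],"dr": [1.65,0,0],"jaw": 22},{"slide": [0,5.9,-9],"dr": [1.65,0,0],"jaw": 22},{"slide": [0,5.9,-9],"dr": [1.65,0,0],"jaw": 22},{"slide": [0,5.9,-9],"dr": [1.65,0,0],"jaw": 22}]}}

```text
clock: 15.5
position: [463.8, -26.7, 57.6]
ee_rot: [0.994, -0.108, -0.0, 0.0]
contact_force: [0.1, 0.1, -0.7]
gripper_width: 31.3
grasp_force: 61.2
```

```bash
python3 st.py; python3 - <<'E'
from h import *
b=optics.get_image("scene")[190:320,330:450]
cv2.imwrite("pics/c7.png",cv2.convertScaleAbs(cv2.resize(b,(540,585),interpolation=cv2.INTER_CUBIC),alpha=1.4))
for z in(29,39,41):print(z,pix("scene",[464.5-33/2,-23.6,z]))
E
```

```text
15.5 lean left deg 0.02272036660799938 fore 0.024433768813206153 tcp fix [-0.80828979  0.31712194 41.58785927] F [ 0.06246671  0.10740771 -0.69101518] T [ 0.03931887 -0.00981721  0.01028526] 61.242109537124634 31.310122062357593
29 [406.00173645 286.35703971]
39 [406.55336581 281.8182826 ]
41 [406.66462202 280.90287648]
```

View pics/c7.png

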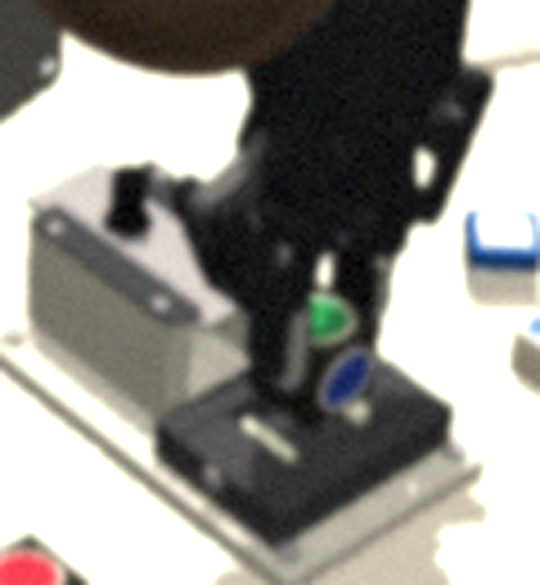

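The cube is held above the socket, with the green window at (327,317) and the blue at (348,377) in the crop; both white pads are empty. I'll check height and tilt from the window pixels.

```bash
python3 - <<'E'
from h import *
def w(im,ch,r):
    im=im.astype(int);o=[c for c in range(3) if c!=ch]
    m=np.min([im[...,ch]-im[...,c] for c in o],axis=0)>(25 if ch==0 else 12);k=np.zeros_like(m);k[r[1]:r[3],r[0]:r[2]]=1
    y,x=np.nonzero(m&k);p=np.c_[x,y];e=cv2.minAreaRect(p.astype(np.float32));C=np.cov(p.T);v,V=np.linalg.eigh(C)
    return p.mean(0).round(2),len(p),v.round(2),np.degrees(np.arctan2(V[1,1],V[0,1])).round(1),p.min(0),p.max(0)
A=cv2.imread("pics/scene3.png");B=optics.get_image("scene")
for n,im in(("before",A),("now",B)):
    for ch in(0,1): print(n,"bg"[ch],w(im,ch,(385,245,425,300)))
f=np.array([[np.cos(-.216),-np.sin(-.216)],[np.sin(-.216),np.cos(-.216)]])
for nm,o,h in(("before",[464.5,-27.2],16),("now h=40",[463.8,-26.7],39.6)):
    print(nm,"b",pix("scene",np.r_[o+f@[-17,0],h+17.5]),"g",pix("scene",np.r_[o,h+35]))
E
```

```text
before b (array([405.17, 284.2 ]), 46, array([1.6 , 9.11]), np.float64(132.9), array([401, 280]), array([409, 289]))
before g (array([398.64, 271.43]), 136, array([ 8.06, 14.94]), np.float64(-169.7), array([391, 266]), array([406, 277]))
now b (array([406.7 , 273.86]), 50, array([1.8 , 9.23]), np.float64(126.4), array([403, 269]), array([410, 278]))
now g (array([402.07, 260.11]), 82, array([6.06, 7.96]), np.float64(77.6), array([398, 255]), array([407, 265]))
before b [406.28943706 284.36305997] g [399.79918148 271.0274563 ]
now h=40 b [407.81863679 273.81499192] g [401.21536753 260.23990435]
```

```bash
python3 -c "
from bench import arm
print(arm.job_done())"
```

```text
the job is handed in; nothing more can be done
None
```

The job is handed in at about 15.6 s: keeper slid fully back to its stop, cube rocked left, right and left (about 13° each way) until free, and now held level about 10 mm above the socket, with nothing else touched.

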